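# Sweep the rig plate clear

### The job

Clear the steel base plate: take the bench sweeper by its handle and use it to sweep the four loose metal fittings off the side of the plate into the open white tray, touching the fittings with nothing but the sweeper. When all four lie in the tray, stand the sweeper upright on the plate again and let go. Leave the beaker and the jar at the plate's near corners where they are.

Things in the scene. Friction and masses are not known exactly. Their poses are not given: they have to be found in the camera images.
- plate: Bare steel base plate of the rig, 340 (its x) x 420 (its y) mm, 12 mm thick, fixed on a white plinth set back 35 mm under its y sides and 30 mm under its x sides. Origin at bench level under the plate's centre; the plate's flat top is 55 mm above the origin. Its x axis points roughly away from the robot; the tray lies at its +y side (left) or at its -y side (right).
- tray: Open white plastic tray, fixed, 300 (its x) x 160 (its y) x 40 mm high, walls and floor 4 mm, tucked 20 mm under the overhang of the plate's +y or -y side (its centre 270 mm from the plate's centre along the plate's y, and 30 mm along the plate's +x), parallel to the plate. What is pushed over that edge drops into it; its rim is 15 mm below the plate's top. Origin under its centre at bench level.
- supply: Closed grey lamp supply box with black vent slots on top, 260 x 150 x 40 mm, fixed, tucked under the plate's other side, across from the tray. Nothing belongs on it. Origin under its centre at bench level.
- sweeper: Bench sweeper standing on the plate near the robot: aluminium bar with a rubber foot, 160 mm long (its y), 36 deep (its x), 40 high; on the middle of its top a flat upright black handle 90 long (y), 22 thick (x), from 40 to 95 mm above the underside, to be pinched from above across its thickness. Both long faces sweep. Stands by itself; 0.3 kg. Origin: centre of underside.
- rod_clamp: Loose aluminium clamp block 62 x 32 x 30 mm with a black thumb screw 20 mm across standing 12 mm above its top. Origin in the middle of the block. It lies on the plate.
- v_block: Loose dark steel V-block, 60 x 34 x 28 mm, with a groove along its top. Origin at its middle. It lies on the plate.
- bracket: Loose aluminium L-bracket, 60 x 36 mm foot 12 mm thick, with a 12 mm thick upright at one end, 36 mm high over all. Origin at the middle of its outer size, 18 mm above its underside. It lies on the plate.
- spacer: Loose plain aluminium spacer bar 64 x 26 x 26 mm. Origin at its middle. It lies on the plate. All fittings weigh 0.08 to 0.35 kg and slide flat; none rolls.
- beaker: Glass beaker, 72 mm across, 90 mm high, on the bench at one of the plate's near corners (the left or the right one). Bystander. Origin under its centre.
- jar: Closed amber jar, 56 mm across, 75 mm high, on the bench at one of the plate's near corners (the left or the right one). Bystander. Origin under its centre.

How it is judged:
By the outcome, as a careful person would: the job done as asked, in the order asked, and still so for the second after the job is handed in, with the robot touching nothing.
It also fails if it takes over 58 s, if anything falls off the work surface, if the arm or the gripper's body presses on something with over 40 N, if the wrist force passes 120 N, or if a joint passes its speed limit or range.

### The arm

A 7-joint arm with a two-finger parallel gripper is mounted at the origin on the work surface. World frame = base frame: x ahead of the robot, y to its left, z up, the work surface at z = 0. Lengths are in m, angles in rad, forces in N, time in s.
With the tool pointing down it reaches from about 0.4 to 0.85 m from the base axis. Payload 4.5 kg.
Tool frame: the origin (TCP) lies at the very end of the fingers, on their centre line; the grasp point (between the pads) lies 19 mm behind it; z points along the fingers, y is the direction in which the jaws open and shut (so a half turn about z gives the same grasp; the last joint's range is limited). The gripper opens to 88 mm and grips with 3 to 60 N. Pads are 18 mm wide; open, the fingers measure 123 mm over their backs; the gripper's body (75 mm by 187 mm) begins 45 mm behind the grasp point.
Start: joints at [-1.225, 0.689, -0.195, 1.565, 0.157, 0.902, -0.215], TCP at [0.192, 0.595, 0.2] pointing down, gripper open.
Joint ranges: [-3.01, 3.01], [-0.46, 2.08], [-1.47, 1.51], [0.13, 2.56], [-1, 4.14], [0.04, 2.09], [-2.66, 2.66]. Speed limits (rad/s): [2.57, 2.57, 3.14, 3.14, 3.14, 3.14, 3.14].

### API

Orientations are given as a rotation vector (axis times angle).
In Python, from station import arm gives the robot as it stands.
- The arm moves only by the shell command python3 -m inch 'ROWS' [OPENING]. ROWS is JSON, a list of rows, each an object of numbers: "dx", "dy", "dz": the shift along the tool's x, y, z in units of 25 mm (1.0 is 25 mm); "wx", "wy", "wz": the turn, a rotation vector about the tool's x, y, z in units of 6 degrees (1.0 is 6 degrees). A call has 1 to 20 rows; each row shifts and turns the commanded pose from where the row before left it, along the tool's axes as they then stand; what a row does not reach is not made up. A row lasts 1/12 s, in which the tool goes at most 41.7 mm and 7.16 degrees, less where a joint would pass 70% of its speed; a pose out of reach is approached as far as the arm can. A call is refused whole if a number of a shift passes 1 or a number of a turn 1, either way. A call with a gripper value outside its range is refused whole. OPENING is the finger opening in mm, from 0 to 88.1, set as the call begins (- or left out, the last holds). The fingers move at their own pace and stop on an object; the grip force is fixed at half the most. Time passes only in rows, so rows that do not move let the fingers close. It gives the time, the measured TCP pose, the force and the opening at its end, in the units of the state.
- arm.observe(): the state, without advancing time (a new reading comes with each control period).
- arm.get_image(name): name is "scene" or "top"; returns a dict with "image" (384x512x3 uint8, red, green, blue), "mtx" (3x3 intrinsics, pixels), "T" (4x4, takes a point from camera to world coordinates). Camera axes: x right, y down, z forward; pixel columns grow to the right and rows downward; lengths in m; the calibration is good to about 2 mm. A picture is of the moment at which its call begins. There is no depth.
- arm.hand_in(): hands the job in, once; it reports no verdict.
Trained networks look in the newest picture that a camera, given by its name, has taken for a name from the list of things; names that differ only in an ending like _2 or _b are one class to them, and where a whole thing is asked for, a point or a joint stands for the part that bears it (a point fixed in the world has none). Each returns a list of dicts, best first, with "conf" (0 to 1); they miss things now and then, are a little off and sometimes report something else, mostly with a low value. They report only what shows in the picture. A call takes as long as a camera call.
- arm.search_frame(camera, target): "bbox" ([left, top, right, bottom] in pixels, round what is visible of it).
The state is a dict: "time_s": time; "joint_positions": joint angles; "joint_vel": joint speeds; "joint_torque": joint torques, N m; "tool_pos": TCP position; "tool_rot": TCP orientation; "ft_force": force on the tool from outside, world axes, zero at the start; "moment": the same for the moment, N m; "width": finger opening in m.
Only numpy, scipy, OpenCV 4.12 (cv2) and the standard library are available. Lean on these libraries where they do the work, as an engineer would, in place of code of your own. Each camera call takes 0.05 s, during which the arm holds its last target.

## Working session

There is one attempt and no reset: what is moved stays moved. The work goes in short steps, Python scripts to look and compute and a shell command to move; the robot and the scene stay as the last step left them, time stands still between calls to the robot, and variables do not carry over. Pictures are saved under pics/ and viewed, and the job is handed in when it is done.

```bash
ls; mkdir -p pics
cat > h.py <<'E'
import numpy as np, cv2
from station import arm
def snap(n,f):
    d=arm.get_image(n); cv2.imwrite('pics/'+f,d['image'][:,:,::-1]); return d
def ray(d,u,v,z):
    K=np.array(d['mtx']);T=np.array(d['T'])
    r=T[:3,:3]@np.linalg.inv(K)@np.array([u,v,1.]); o=T[:3,3]
    return o+r*(z-o[2])/r[2]
def proj(d,p):
    K=np.array(d['mtx']);T=np.array(d['T'])
    c=T[:3,:3].T@(np.array(p)-T[:3,3]); q=K@c; return q[:2]/q[2]
E
python3 - <<'E'
from h import *
for n in ['top','scene']:
    d=snap(n,n+'0.png'); print(n,np.array(d['T']).round(3).tolist(),np.array(d['mtx']).round(1).tolist())
    for t in ['plate','tray','supply','sweeper','rod_clamp','v_block','bracket','spacer','beaker','jar']:
        print(t,[(np.round(x['bbox']).astype(int).tolist(),round(x['conf'],2)) for x in arm.search_frame(n,t)][:2])
print(arm.observe())
E
```

```text
pics
top [[0.123, -0.971, 0.205, 0.323], [-0.992, -0.121, 0.021, -0.002], [0.005, -0.206, -0.978, 0.988], [0.0, 0.0, 0.0, 1.0]] [[433.8, 0.0, 250.7], [0.0, 433.8, 191.2], [0.0, 0.0, 1.0]]
plate [([156, 105, 352, 263], 0.64)]
tray [([92, 100, 179, 233], 0.96)]
supply [([352, 122, 407, 244], 0.93)]
sweeper [([247, 220, 326, 249], 0.65)]
rod_clamp [([285, 166, 319, 190], 0.61), ([156, 104, 356, 265], 0.26)]
v_block [([191, 161, 223, 191], 0.93), ([362, 259, 398, 283], 0.74)]
bracket [([271, 122, 290, 155], 0.61)]
spacer [([193, 119, 221, 142], 0.98), ([91, 100, 173, 230], 0.25)]
beaker [([102, 233, 149, 271], 0.62)]
jar [([365, 255, 400, 284], 0.87)]
scene [[-0.543, 0.644, -0.538, 1.117], [0.839, 0.426, -0.337, 0.39], [0.012, -0.635, -0.772, 0.919], [0.0, 0.0, 0.0, 1.0]] [[409.1, 0.0, 256.2], [0.0, 409.1, 194.8], [0.0, 0.0, 1.0]]
plate [([150, 138, 346, 287], 0.56), ([255, 239, 284, 254], 0.4)]
tray [([281, 206, 388, 327], 0.7)]
supply [([114, 139, 206, 223], 0.55)]
sweeper [([224, 133, 278, 180], 0.57)]
rod_clamp [([204, 173, 226, 195], 0.65)]
v_block [([273, 202, 299, 227], 0.82)]
bracket [([206, 208, 224, 228], 0.67)]
spacer [([257, 242, 281, 257], 0.86)]
beaker [([352, 182, 382, 217], 0.57)]
jar [([191, 118, 215, 146], 0.62)]
{'time_s': 1.1, 'joint_positions': array([-1.22521933,  0.68910704, -0.19458133,  1.56526942,  0.15731454,
        0.9025176 , -0.21510373]), 'joint_vel': array([ 0.00258999,  0.00087918,  0.00118533, -0.00091283,  0.00034679,
        0.00104155, -0.00164643]), 'joint_torque': array([-2.37899176e-04, -5.27511728e+01, -1.26745339e+00, -1.53753036e+01,
       -5.19883912e-02, -7.05640286e-04,  2.54595022e-05]), 'tool_pos': array([0.19172005, 0.59490742, 0.20044602]), 'tool_rot': array([4.87738563e-01, 3.10347599e+00, 1.26925863e-04]), 'ft_force': array([ 0.68468979, -0.21588771, -0.62131978]), 'moment': array([ 0.02319696, -0.04016136, -0.03853818]), 'width': 0.08802209542510582}
```

View pictures.

Run:
```python
import cv2
a=cv2.imread('pics/top0.png')[80:300,70:430]; cv2.imwrite('pics/top0z.png',cv2.resize(a,None,fx=2.2,fy=2.2,interpolation=2))
a=cv2.imread('pics/scene0.png')[90:350,90:430]; cv2.imwrite('pics/scene0z.png',cv2.resize(a,None,fx=2.2,fy=2.2,interpolation=2))
```

```text
(no output)
```

View pics/top0z.png

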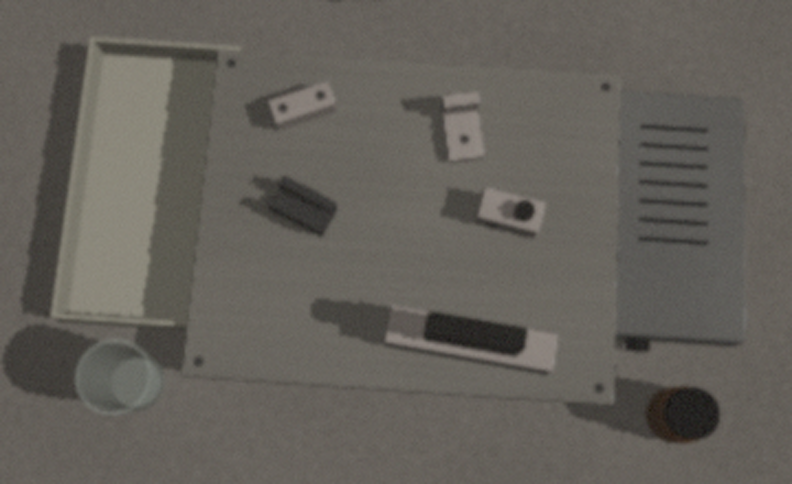

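View pics/scene0z.png

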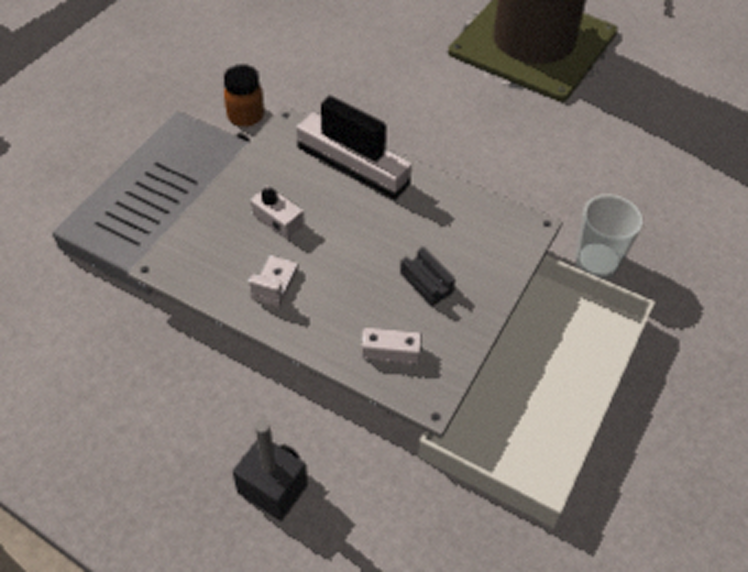

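Run:
```python
from h import *
d=arm.get_image('top'); P=lambda u,v,z: ray(d,70+u/2.2,80+v/2.2,z).round(4)
c=[P(218,50,.055),P(620,77,.055),P(613,402,.055),P(184,374,.055)]
print('corners',c); 
for i in range(4): print(np.linalg.norm(c[i]-c[(i+1)%4]))
C=np.mean(c,0); ey=(c[0]+c[3]-c[1]-c[2])[:2]; th=np.arctan2(-ey[0],ey[1]); print('C',C,'yaw',np.degrees(th))
R=np.array([[np.cos(th),-np.sin(th)],[np.sin(th),np.cos(th)]])
def L(n,*pts,z):
    q=np.array([(P(u,v,z)) for u,v in pts]); print(n,q.mean(0).round(3),'local',((q[:,:2]-C[:2])@R).round(3).tolist(), 'mean', ((q[:,:2]-C[:2])@R).mean(0).round(3))
L('sweeperhandle top',(427,313),(526,328),(523,354),(424,341),z=.15)
L('sweeper bar',(390,306),(557,333),(553,362),(387,337),z=.095)
L('clamp',(485,188),(546,205),(539,227),(480,214),z=.085)
L('vb',(285,177),(337,208),(323,235),(266,207),z=.083)
L('br foot',(445,110),(479,110),(483,157),(450,160),z=.067)
L('br up',(443,95),(478,92),(480,105),(446,109),z=.091)
L('sp',(268,100),(328,82),(335,98),(277,125),z=.081)
L('beaker top',(118,377),z=.09)
L('beaker bot',(130,383),z=.00)
L('jar top',(692,412),z=.075)
```

```text
corners [array([0.7014, 0.2299, 0.055 ]), array([ 0.724, -0.189,  0.055]), array([ 0.3902, -0.2075,  0.055 ]), array([0.3656, 0.2083, 0.055 ])]
0.419509201329363
0.33431226420818005
0.4165270699486409
0.3364939821155796
C [0.5453   0.010425 0.055   ] yaw 3.2364727794421597
sweeperhandle top [ 0.427 -0.061  0.15 ] local [[-0.106, -0.022], [-0.113, -0.109], [-0.137, -0.108], [-0.131, -0.02]] mean [-0.122 -0.065]
sweeper bar [ 0.433 -0.062  0.095] local [[-0.094, 0.012], [-0.109, -0.146], [-0.136, -0.143], [-0.124, 0.013]] mean [-0.116 -0.066]
clamp [ 0.562 -0.089  0.085] local [[0.03, -0.073], [0.017, -0.133], [-0.006, -0.127], [0.003, -0.069]] mean [ 0.011 -0.1  ]
vb [0.539 0.114 0.083] local [[0.028, 0.124], [0.0, 0.071], [-0.027, 0.082], [-0.003, 0.14]] mean [-0.001  0.104]
br foot [ 0.638 -0.035  0.067] local [[0.114, -0.029], [0.117, -0.064], [0.067, -0.07], [0.062, -0.037]] mean [ 0.09 -0.05]
br up [ 0.664 -0.028  0.091] local [[0.121, -0.026], [0.127, -0.06], [0.113, -0.063], [0.107, -0.03]] mean [ 0.117 -0.045]
sp [0.647 0.131 0.081] local [[0.107, 0.149], [0.131, 0.09], [0.114, 0.082], [0.082, 0.137]] mean [0.109 0.115]
beaker top [0.354 0.261 0.09 ] local [[-0.177, 0.261]] mean [-0.177  0.261]
beaker bot [0.352 0.274 0.   ] local [[-0.178, 0.274]] mean [-0.178  0.274]
jar top [ 0.389 -0.278  0.075] local [[-0.173, -0.279]] mean [-0.173 -0.279]
```

```bash
python3 -m inch '[{"wz":1},{"wz":1},{"wz":1},{"wz":1},{"wz":1},{"wz":1},{"wz":1},{"wz":1},{"wz":1},{"wz":1},{"wz":1},{"wz":1},{"wz":0.3},{}]' 60
python3 - <<'E'
from h import *
s=arm.observe();print(s['time_s'],s['tool_pos'],s['tool_rot'],s['joint_positions'].round(2))
E
```

```text
1.15 [0.1917167  0.59490682 0.20045042] [-4.87737745e-01 -3.10347220e+00 -1.70366105e-04] [-1.23  0.69 -0.19  1.57  0.16  0.9  -0.22]validation failed for argument at $[0]...
```

```bash
python3 -m inch --help 2>&1 | head -20; python3 -m inch '[{"dx":0,"dy":0,"dz":0,"wx":0,"wy":0,"wz":1},{"dx":0,"dy":0,"dz":0,"wx":0,"wy":0,"wz":1}]' 60
python3 - <<'E'
from h import *
s=arm.observe();print(s['time_s'],s['tool_pos'],s['tool_rot'],s['joint_positions'].round(2))
E
```

```text
invalid input: not JSON, or not a number
time_s: 1.32
tool_pos: [0.1918, 0.5949, 0.2004]
tool_rot: [-0.817, -3.033, -0.0]
ft_force: [-0.5, 0.1, -0.0]
width: 0.0768
1.3167 [0.19176601 0.59487217 0.20040378] [-8.17023377e-01 -3.03309506e+00 -9.07073381e-05] [-1.26  0.69 -0.13  1.57  0.11  0.89 -0.39]
```

```bash
cat >> h.py <<'E'
from scipy.spatial.transform import Rotation as Ro
def st():
    s=arm.observe(); R=Ro.from_rotvec(s['tool_rot']).as_matrix()
    print(round(s['time_s'],2),s['tool_pos'].round(4),'yawY',round(np.degrees(np.arctan2(R[1,1],R[0,1])),2),'tilt',R[:,2].round(3),'F',s['ft_force'].round(1),'w',round(s['width'],4),'q',s['joint_positions'].round(2))
    return s,R
def need(tgt,yaw=None):
    s,R=st(); dl=R.T@(np.array(tgt)-s['tool_pos'])/0.025
    print('shift units',dl.round(2))
    if yaw is not None:
        y0=np.degrees(np.arctan2(R[1,1],R[0,1])); print('wz units',round(-((yaw-y0+180)%360-180)/6,2))
C=np.array([.5453,.0104]);th=np.radians(3.24)
def W(x,y): return C+np.array([[np.cos(th),-np.sin(th)],[np.sin(th),np.cos(th)]])@np.array([x,y])
E
python3 -m inch '[{"dx":0,"dy":0,"dz":0,"wx":0,"wy":0,"wz":1},{"dx":0,"dy":0,"dz":0,"wx":0,"wy":0,"wz":1},{"dx":0,"dy":0,"dz":0,"wx":0,"wy":0,"wz":1},{"dx":0,"dy":0,"dz":0,"wx":0,"wy":0,"wz":1},{"dx":0,"dy":0,"dz":0,"wx":0,"wy":0,"wz":1},{"dx":0,"dy":0,"dz":0,"wx":0,"wy":0,"wz":1},{"dx":0,"dy":0,"dz":0,"wx":0,"wy":0,"wz":1},{"dx":0,"dy":0,"dz":0,"wx":0,"wy":0,"wz":1},{"dx":0,"dy":0,"dz":0,"wx":0,"wy":0,"wz":1},{"dx":0,"dy":0,"dz":0,"wx":0,"wy":0,"wz":1},{"dx":0,"dy":0,"dz":0,"wx":0,"wy":0,"wz":0.3},{"dx":0,"dy":0,"dz":0,"wx":0,"wy":0,"wz":0}]' 60
python3 - <<'E'
from h import *
need([.433,-.062,.2],-1.5)
E
```

```text
time_s: 2.32
tool_pos: [0.1915, 0.5949, 0.2004]
tool_rot: [2.252, 2.19, 0.0]
ft_force: [-0.1, 0.7, -0.1]
width: 0.0599
2.32 [0.1915 0.5949 0.2004] yawY -1.6 tilt [ 0. -0. -1.] F [-0.1  0.7 -0.1] w 0.0599 q [-1.43  0.69  0.18  1.58 -0.15  0.88 -1.23]
shift units [-2.600e+01  1.039e+01  2.000e-02]
wz units -0.02
```

```bash
python3 -m inch '[{"dx":-0.5,"dy":1,"dz":0,"wx":0,"wy":0,"wz":0},{"dx":-0.9,"dy":1,"dz":0,"wx":0,"wy":0,"wz":0},{"dx":-0.9,"dy":1,"dz":0,"wx":0,"wy":0,"wz":0},{"dx":-0.9,"dy":1,"dz":0,"wx":0,"wy":0,"wz":0},{"dx":-0.9,"dy":1,"dz":0,"wx":0,"wy":0,"wz":0},{"dx":-0.9,"dy":1,"dz":0,"wx":0,"wy":0,"wz":0},{"dx":-0.9,"dy":1,"dz":0,"wx":0,"wy":0,"wz":0},{"dx":-0.9,"dy":1,"dz":0,"wx":0,"wy":0,"wz":0},{"dx":-0.9,"dy":1,"dz":0,"wx":0,"wy":0,"wz":0},{"dx":-0.9,"dy":1,"dz":0,"wx":0,"wy":0,"wz":0},{"dx":-1,"dy":0,"dz":0,"wx":0,"wy":0,"wz":0},{"dx":-1,"dy":0,"dz":0,"wx":0,"wy":0,"wz":0},{"dx":-1,"dy":0,"dz":0,"wx":0,"wy":0,"wz":0},{"dx":-1,"dy":0,"dz":0,"wx":0,"wy":0,"wz":0},{"dx":-1,"dy":0,"dz":0,"wx":0,"wy":0,"wz":0},{"dx":-1,"dy":0,"dz":0,"wx":0,"wy":0,"wz":0},{"dx":-1,"dy":0,"dz":0,"wx":0,"wy":0,"wz":0}]'
python3 - <<'E'
from h import *
need([.433,-.062,.2],-1.5)
E
```

```text
time_s: 3.73
tool_pos: [0.4303, 0.1967, 0.2006]
tool_rot: [2.25, 2.192, 0.001]
ft_force: [0.1, -0.0, -1.0]
width: 0.06
3.73 [0.4303 0.1967 0.2006] yawY -1.49 tilt [ 0.  0. -1.] F [ 0.1 -0.  -1. ] w 0.06 q [-0.6   0.5   0.11  2.02 -0.09  0.63 -0.46]
shift units [-10.34   0.38   0.02]
wz units 0.0
```

```bash
python3 -m inch '[{"dx":-1,"dy":0.1,"dz":0,"wx":0,"wy":0,"wz":0},{"dx":-1,"dy":0.1,"dz":0,"wx":0,"wy":0,"wz":0},{"dx":-1,"dy":0.1,"dz":0,"wx":0,"wy":0,"wz":0},{"dx":-1,"dy":0,"dz":0,"wx":0,"wy":0,"wz":0},{"dx":-1,"dy":0,"dz":0,"wx":0,"wy":0,"wz":0},{"dx":-1,"dy":0,"dz":0,"wx":0,"wy":0,"wz":0},{"dx":-1,"dy":0,"dz":0,"wx":0,"wy":0,"wz":0},{"dx":-1,"dy":0,"dz":0,"wx":0,"wy":0,"wz":0},{"dx":-1,"dy":0,"dz":0,"wx":0,"wy":0,"wz":0},{"dx":-1,"dy":0,"dz":0,"wx":0,"wy":0,"wz":0},{"dx":-0.3,"dy":0,"dz":0.6,"wx":0,"wy":0,"wz":0},{"dx":0,"dy":0,"dz":0.4,"wx":0,"wy":0,"wz":0},{"dx":0,"dy":0,"dz":0,"wx":0,"wy":0,"wz":0},{"dx":0,"dy":0,"dz":0,"wx":0,"wy":0,"wz":0}]'
python3 - <<'E'
from h import *
need([.431,-.062,.104],-1.5)
a=snap('scene','s1.png'); b=snap('top','t1.png')
i=cv2.imread('pics/s1.png')[60:260,150:350]; j=cv2.imread('pics/t1.png')[130:330,200:400]
cv2.imwrite('pics/z1.png',cv2.resize(np.hstack([i,j]),None,fx=2,fy=2,interpolation=2))
E
```

```text
time_s: 4.9
tool_pos: [0.4302, -0.0597, 0.1754]
tool_rot: [-2.251, -2.19, 0.0]
ft_force: [-0.1, -0.1, 0.8]
width: 0.0596
4.9 [ 0.4302 -0.0597  0.1754] yawY -1.57 tilt [-0.001  0.    -1.   ] F [-0.1 -0.1  0.8] w 0.0596 q [-0.    0.5   0.05  2.15 -0.05  0.5   0.06]
shift units [-0.09  0.04  2.85]
wz units -0.01
```

View pics/z1.png

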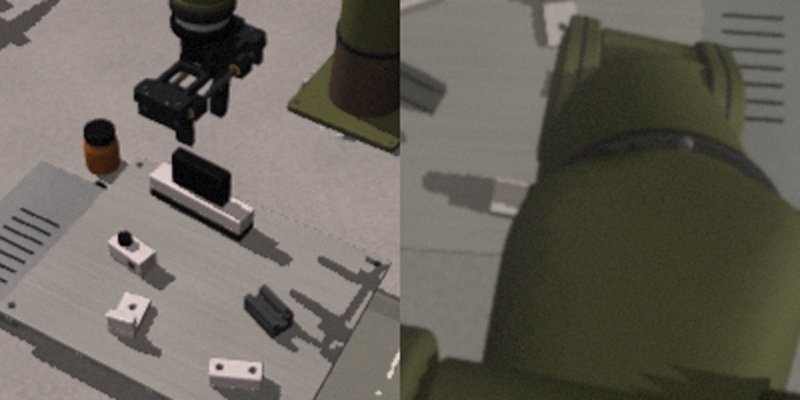

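Run:
```python
from h import *
d=arm.get_image('scene'); i=d['image'][:,:,::-1].copy()
a=np.radians(-1.5);R=np.array([[np.cos(a),-np.sin(a)],[np.sin(a),np.cos(a)]])
big=cv2.resize(i[110:200,200:300],None,fx=6,fy=6,interpolation=2)
for (x,y,z) in [(sx*.011,sy*.045,.150) for sx in(-1,1) for sy in(-1,1)]+[(sx*.018,sy*.08,.095) for sx in(-1,1) for sy in(-1,1)]:
    p=np.append(np.array([.431,-.062])+R@[x,y],z); q=(proj(d,p)-[200,110]+.5)*6
    cv2.circle(big,tuple(int(v) for v in q),3,(0,0,255),-1)
cv2.imwrite('pics/z2.png',big)
```

```text
(no output)
```

View pics/z2.png

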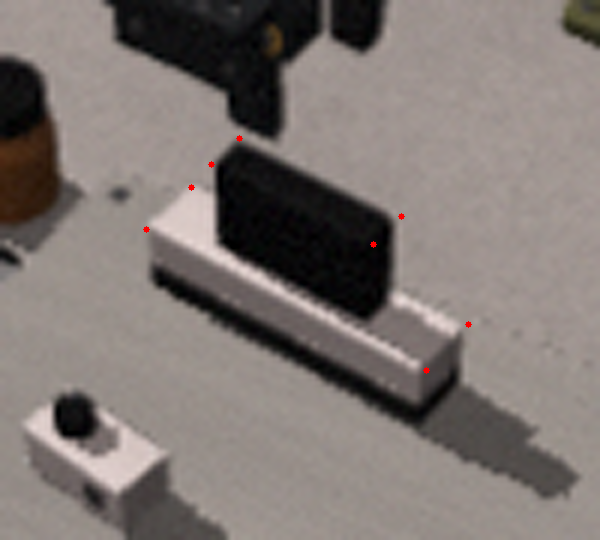

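Projected sweeper corners match the picture within about 1 px (handle at zoom px 215-395, 140-315). Descending and closing.

```bash
python3 -m inch '[{"dx":-0.1,"dy":0.1,"dz":0.6,"wx":0,"wy":0,"wz":0},{"dx":0,"dy":0,"dz":0.6,"wx":0,"wy":0,"wz":0},{"dx":0,"dy":0,"dz":0.6,"wx":0,"wy":0,"wz":0},{"dx":0,"dy":0,"dz":0.6,"wx":0,"wy":0,"wz":0},{"dx":0,"dy":0,"dz":0.4,"wx":0,"wy":0,"wz":0},{"dx":0,"dy":0,"dz":0,"wx":0,"wy":0,"wz":0}]' 60 && python3 -m inch '[{"dx":0,"dy":0,"dz":0,"wx":0,"wy":0,"wz":0},{"dx":0,"dy":0,"dz":0,"wx":0,"wy":0,"wz":0},{"dx":0,"dy":0,"dz":0,"wx":0,"wy":0,"wz":0},{"dx":0,"dy":0,"dz":0,"wx":0,"wy":0,"wz":0},{"dx":0,"dy":0,"dz":0,"wx":0,"wy":0,"wz":0},{"dx":0,"dy":0,"dz":0,"wx":0,"wy":0,"wz":0},{"dx":0,"dy":0,"dz":0,"wx":0,"wy":0,"wz":0},{"dx":0,"dy":0,"dz":0,"wx":0,"wy":0,"wz":0}]' 0
python3 - <<'E'
from h import *
st()
E
```

```text
time_s: 5.55
tool_pos: [0.4322, -0.0617, 0.1044]
tool_rot: [-2.25, -2.19, 0.002]
ft_force: [-0.1, -0.4, -0.0]
width: 0.0601
time_s: 6.22
tool_pos: [0.4326, -0.0624, 0.1057]
tool_rot: [-2.253, -2.189, -0.0]
ft_force: [-1.2, 0.0, 5.4]
width: 0.0214
6.22 [ 0.4326 -0.0624  0.1057] yawY -1.67 tilt [ 0.  0. -1.] F [-1.2  0.   5.4] w 0.0214 q [ 0.02  0.64  0.03  2.21 -0.06  0.29  0.08]
```

```bash
python3 -m inch '[{"dx":0,"dy":0,"dz":-0.5,"wx":0,"wy":0,"wz":0},{"dx":0,"dy":0,"dz":-0.9,"wx":0,"wy":0,"wz":0},{"dx":0,"dy":0,"dz":-1,"wx":0,"wy":0,"wz":0},{"dx":0,"dy":0,"dz":0,"wx":0,"wy":0,"wz":0.6},{"dx":0,"dy":0,"dz":0,"wx":0,"wy":0,"wz":1},{"dx":0,"dy":0,"dz":0,"wx":0,"wy":0,"wz":1},{"dx":0,"dy":0,"dz":0,"wx":0,"wy":0,"wz":1},{"dx":0,"dy":0,"dz":0,"wx":0,"wy":0,"wz":1},{"dx":0,"dy":0,"dz":0,"wx":0,"wy":0,"wz":1},{"dx":0,"dy":0,"dz":0,"wx":0,"wy":0,"wz":1},{"dx":0,"dy":0,"dz":0,"wx":0,"wy":0,"wz":1},{"dx":0,"dy":0,"dz":0,"wx":0,"wy":0,"wz":1},{"dx":0,"dy":0,"dz":0,"wx":0,"wy":0,"wz":1},{"dx":0,"dy":0,"dz":0,"wx":0,"wy":0,"wz":1},{"dx":0,"dy":0,"dz":0,"wx":0,"wy":0,"wz":1},{"dx":0,"dy":0,"dz":0,"wx":0,"wy":0,"wz":1},{"dx":0,"dy":0,"dz":0,"wx":0,"wy":0,"wz":1},{"dx":0,"dy":0,"dz":0,"wx":0,"wy":0,"wz":0.6},{"dx":0,"dy":0,"dz":0,"wx":0,"wy":0,"wz":0}]'
python3 - <<'E'
from h import *
need([*W(-.03,-.172),.165],-86.8)
E
```

```text
time_s: 7.8
tool_pos: [0.4324, -0.0622, 0.165]
tool_rot: [3.14, 0.084, -0.002]
ft_force: [-0.1, 0.1, -2.1]
width: 0.0214
7.8 [ 0.4324 -0.0622  0.165 ] yawY -86.93 tilt [-0.001 -0.    -1.   ] F [-0.1  0.1 -2.1] w 0.0214 q [-0.28  0.57  0.49  2.17 -0.53  0.52 -0.89]
shift units [ 3.48  4.23 -0.  ]
wz units -0.02
```

```bash
python3 -m inch '[{"dx":0.7,"dy":0.85,"dz":0,"wx":0,"wy":0,"wz":0},{"dx":0.7,"dy":0.85,"dz":0,"wx":0,"wy":0,"wz":0},{"dx":0.7,"dy":0.85,"dz":0,"wx":0,"wy":0,"wz":0},{"dx":0.7,"dy":0.85,"dz":0,"wx":0,"wy":0,"wz":0},{"dx":0.7,"dy":0.83,"dz":0,"wx":0,"wy":0,"wz":0},{"dx":0,"dy":0,"dz":0,"wx":0,"wy":0,"wz":0},{"dx":0,"dy":0,"dz":0.7,"wx":0,"wy":0,"wz":0},{"dx":0,"dy":0,"dz":0.7,"wx":0,"wy":0,"wz":0},{"dx":0,"dy":0,"dz":0.5,"wx":0,"wy":0,"wz":0},{"dx":0,"dy":0,"dz":0,"wx":0,"wy":0,"wz":0}]'
python3 - <<'E'
from h import *
need([*W(-.03,-.172),.108],-86.8)
a=snap('scene','s3.png')
i=cv2.imread('pics/s3.png')[90:290,130:390]
cv2.imwrite('pics/z3.png',cv2.resize(i,None,fx=3,fy=3,interpolation=2))
E
```

```text
time_s: 8.63
tool_pos: [0.5235, -0.1617, 0.1153]
tool_rot: [-3.138, -0.089, 0.009]
ft_force: [-0.6, -0.1, -2.4]
width: 0.0217
8.63 [ 0.5235 -0.1617  0.1153] yawY -86.75 tilt [-0.006  0.002 -1.   ] F [-0.6 -0.1 -2.4] w 0.0217 q [-0.04  0.76  0.44  1.89 -0.53  0.61 -0.77]
shift units [0.06 0.06 0.29]
wz units 0.01
```

View pics/z3.png

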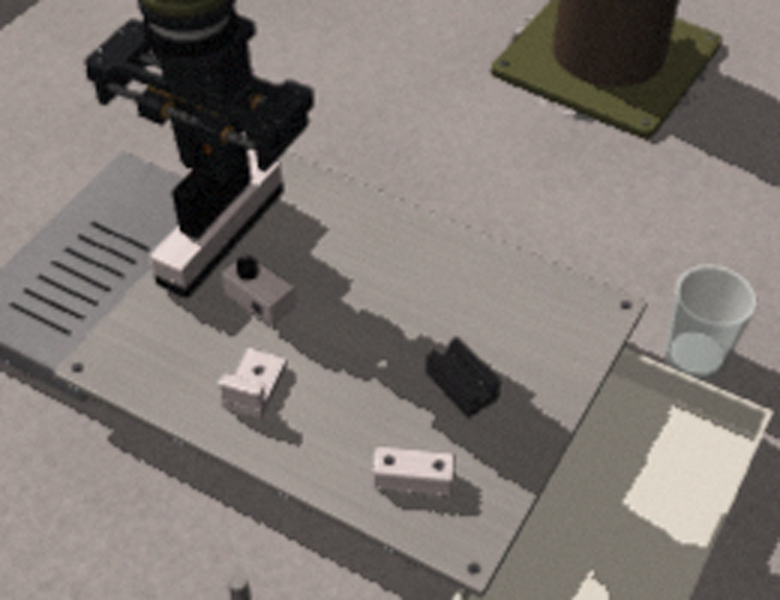

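```bash
python3 -m inch '[{"dx":0,"dy":0,"dz":0.29,"wx":0,"wy":0,"wz":0},{"dx":0,"dy":-0.3,"dz":0,"wx":0,"wy":0,"wz":0},{"dx":0,"dy":-0.4,"dz":0,"wx":0,"wy":0,"wz":0},{"dx":0,"dy":-0.5,"dz":0,"wx":0,"wy":0,"wz":0},{"dx":0,"dy":-0.5,"dz":0,"wx":0,"wy":0,"wz":0},{"dx":0,"dy":-0.5,"dz":0,"wx":0,"wy":0,"wz":0},{"dx":0,"dy":-0.5,"dz":0,"wx":0,"wy":0,"wz":0},{"dx":0,"dy":-0.5,"dz":0,"wx":0,"wy":0,"wz":0},{"dx":0,"dy":-0.5,"dz":0,"wx":0,"wy":0,"wz":0},{"dx":0,"dy":-0.5,"dz":0,"wx":0,"wy":0,"wz":0},{"dx":0,"dy":-0.5,"dz":0,"wx":0,"wy":0,"wz":0},{"dx":0,"dy":-0.5,"dz":0,"wx":0,"wy":0,"wz":0},{"dx":0,"dy":-0.5,"dz":0,"wx":0,"wy":0,"wz":0},{"dx":0,"dy":-0.5,"dz":0,"wx":0,"wy":0,"wz":0},{"dx":0,"dy":-0.4,"dz":0,"wx":0,"wy":0,"wz":0},{"dx":0,"dy":0,"dz":0,"wx":0,"wy":0,"wz":0}]'
python3 - <<'E'
from h import *
need([*W(-.03,.205),.108],-86.8)
a=snap('scene','s4.png')
i=cv2.imread('pics/s4.png')[90:290,130:390]
cv2.imwrite('pics/z4.png',cv2.resize(i,None,fx=3,fy=3,interpolation=2))
E
```

```text
time_s: 10.02
tool_pos: [0.5164, 0.0051, 0.1104]
tool_rot: [-3.138, -0.092, 0.002]
ft_force: [0.1, 1.1, -3.0]
width: 0.0215
10.02 [0.5164 0.0051 0.1104] yawY -86.63 tilt [-0.001  0.002 -1.   ] F [ 0.1  1.1 -3. ] w 0.0215 q [-0.37  0.74  0.45  1.99 -0.61  0.54 -0.99]
shift units [-0.01 -8.35  0.11]
wz units 0.03
```

View pics/z4.png

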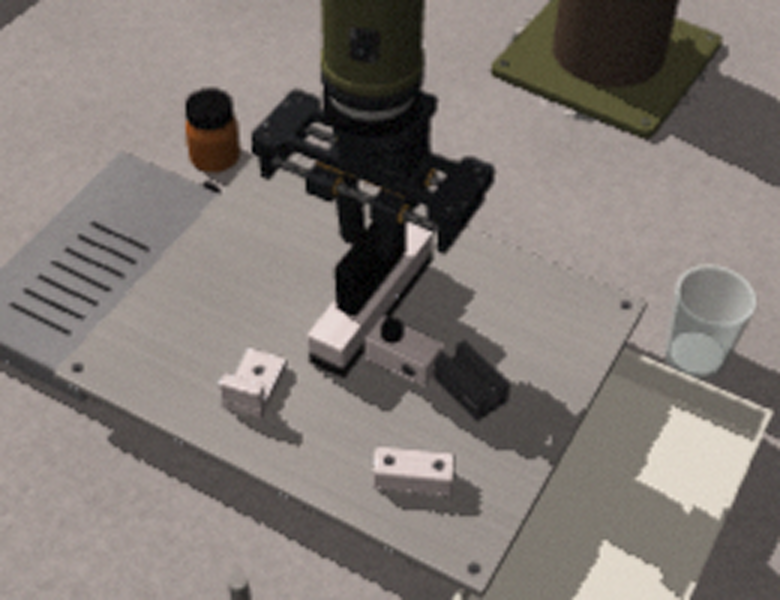

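The clamp rides on the bar face and is just touching the V-block, both within the bar's width. Continuing.

```bash
python3 -m inch '[{"dx":0,"dy":-0.3,"dz":0.05,"wx":0,"wy":0,"wz":0},{"dx":0,"dy":-0.4,"dz":0,"wx":0,"wy":0,"wz":0},{"dx":0,"dy":-0.4,"dz":0,"wx":0,"wy":0,"wz":0},{"dx":0,"dy":-0.4,"dz":0,"wx":0,"wy":0,"wz":0},{"dx":0,"dy":-0.4,"dz":0,"wx":0,"wy":0,"wz":0},{"dx":0,"dy":-0.4,"dz":0,"wx":0,"wy":0,"wz":0},{"dx":0,"dy":-0.4,"dz":0,"wx":0,"wy":0,"wz":0},{"dx":0,"dy":-0.4,"dz":0,"wx":0,"wy":0,"wz":0},{"dx":0,"dy":-0.4,"dz":0,"wx":0,"wy":0,"wz":0},{"dx":0,"dy":-0.4,"dz":0,"wx":0,"wy":0,"wz":0},{"dx":0,"dy":-0.4,"dz":0,"wx":0,"wy":0,"wz":0},{"dx":0,"dy":-0.3,"dz":0,"wx":0,"wy":0,"wz":0},{"dx":0,"dy":0,"dz":0,"wx":0,"wy":0,"wz":0}]'
python3 - <<'E'
from h import *
need([*W(-.03,.205),.108],-86.8)
a=snap('scene','s5.png')
i=cv2.imread('pics/s5.png')[90:290,130:390]
cv2.imwrite('pics/z5.png',cv2.resize(i,None,fx=3,fy=3,interpolation=2))
E
```

```text
time_s: 11.15
tool_pos: [0.5099, 0.1198, 0.1091]
tool_rot: [-3.138, -0.092, 0.002]
ft_force: [0.1, 1.4, -2.6]
width: 0.0215
11.15 [0.5099 0.1198 0.1091] yawY -86.65 tilt [-0.001  0.002 -1.   ] F [ 0.1  1.4 -2.6] w 0.0215 q [-0.6   0.76  0.49  1.98 -0.65  0.57 -1.18]
shift units [-0.03 -3.75  0.05]
wz units 0.02
```

View pics/z5.png

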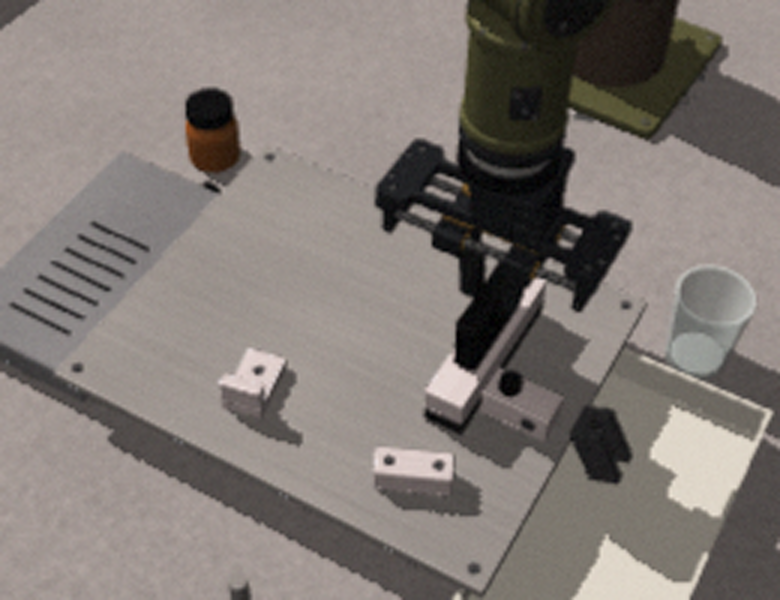

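```bash
python3 -m inch '[{"dx":0,"dy":-0.3,"dz":0,"wx":0,"wy":0,"wz":0},{"dx":0,"dy":-0.4,"dz":0,"wx":0,"wy":0,"wz":0},{"dx":0,"dy":-0.4,"dz":0,"wx":0,"wy":0,"wz":0},{"dx":0,"dy":-0.4,"dz":0,"wx":0,"wy":0,"wz":0},{"dx":0,"dy":-0.4,"dz":0,"wx":0,"wy":0,"wz":0},{"dx":0,"dy":-0.4,"dz":0,"wx":0,"wy":0,"wz":0},{"dx":0,"dy":-0.4,"dz":0,"wx":0,"wy":0,"wz":0},{"dx":0,"dy":-0.4,"dz":0,"wx":0,"wy":0,"wz":0},{"dx":0,"dy":-0.4,"dz":0,"wx":0,"wy":0,"wz":0},{"dx":0,"dy":-0.2,"dz":0,"wx":0,"wy":0,"wz":0},{"dx":0,"dy":0,"dz":0,"wx":0,"wy":0,"wz":0},{"dx":0,"dy":0,"dz":0,"wx":0,"wy":0,"wz":0}]'
python3 - <<'E'
from h import *
need([*W(-.03,.205),.108],-86.8)
a=snap('scene','s6.png')
i=cv2.imread('pics/s6.png')[90:290,130:390]
cv2.imwrite('pics/z6.png',cv2.resize(i,None,fx=3,fy=3,interpolation=2))
E
```

```text
time_s: 12.2
tool_pos: [0.5054, 0.2091, 0.1094]
tool_rot: [3.14, 0.087, -0.0]
ft_force: [0.7, -0.9, -3.0]
width: 0.0215
12.2 [0.5054 0.2091 0.1094] yawY -86.82 tilt [-0. -0. -1.] F [ 0.7 -0.9 -3. ] w 0.0215 q [-0.78  0.79  0.53  1.91 -0.66  0.62 -1.34]
shift units [-0.06 -0.17  0.05]
wz units -0.0
```

View pics/z6.png

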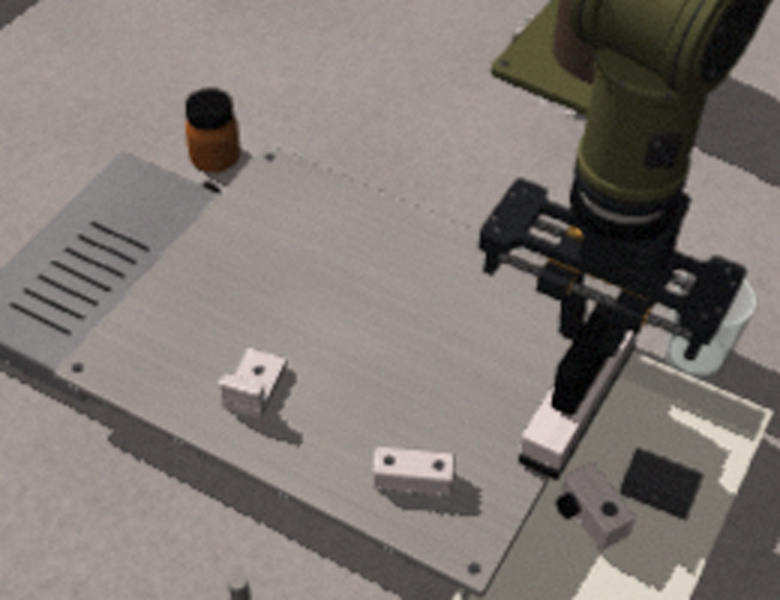

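Clamp and V-block both lie in the tray (zoom px 600,510 and 660,480). Lift and go to lane 2.

```bash
python3 -m inch '[{"dx":0,"dy":0.3,"dz":-0.5,"wx":0,"wy":0,"wz":0},{"dx":0,"dy":0.3,"dz":-0.9,"wx":0,"wy":0,"wz":0},{"dx":0,"dy":0.4,"dz":-0.8,"wx":0,"wy":0,"wz":0},{"dx":0.5,"dy":1,"dz":0,"wx":0,"wy":0,"wz":0},{"dx":0.5,"dy":1,"dz":0,"wx":0,"wy":0,"wz":0},{"dx":0.5,"dy":1,"dz":0,"wx":0,"wy":0,"wz":0},{"dx":0.5,"dy":1,"dz":0,"wx":0,"wy":0,"wz":0},{"dx":0.5,"dy":1,"dz":0,"wx":0,"wy":0,"wz":0},{"dx":0.5,"dy":1,"dz":0,"wx":0,"wy":0,"wz":0},{"dx":0.5,"dy":1,"dz":0,"wx":0,"wy":0,"wz":0},{"dx":0.5,"dy":1,"dz":0,"wx":0,"wy":0,"wz":0},{"dx":0.5,"dy":1,"dz":0,"wx":0,"wy":0,"wz":0},{"dx":0.5,"dy":1,"dz":0,"wx":0,"wy":0,"wz":0},{"dx":0.5,"dy":1,"dz":0,"wx":0,"wy":0,"wz":0},{"dx":0.3,"dy":0.7,"dz":0,"wx":0,"wy":0,"wz":0},{"dx":0,"dy":0,"dz":0,"wx":0,"wy":0,"wz":0},{"dx":0,"dy":0,"dz":0,"wx":0,"wy":0,"wz":0}]'
python3 - <<'E'
from h import *
need([*W(.112,-.125),.1085],-86.8)
a=snap('top','t7.png')
i=cv2.imread('pics/t7.png')[80:280,70:410]
cv2.imwrite('pics/z7.png',cv2.resize(i,None,fx=2.3,fy=2.3,interpolation=2))
E
```

```text
time_s: 13.67
tool_pos: [0.6669, -0.1037, 0.1652]
tool_rot: [3.139, 0.079, -0.0]
ft_force: [-0.1, 0.8, -2.4]
width: 0.0214
13.67 [ 0.6669 -0.1037  0.1652] yawY -87.12 tilt [-0.    -0.002 -1.   ] F [-0.1  0.8 -2.4] w 0.0214 q [-0.19  0.86  0.56  1.46 -0.51  0.97 -1.01]
shift units [-0.12  0.17  2.27]
wz units -0.05
```

View pics/z7.png

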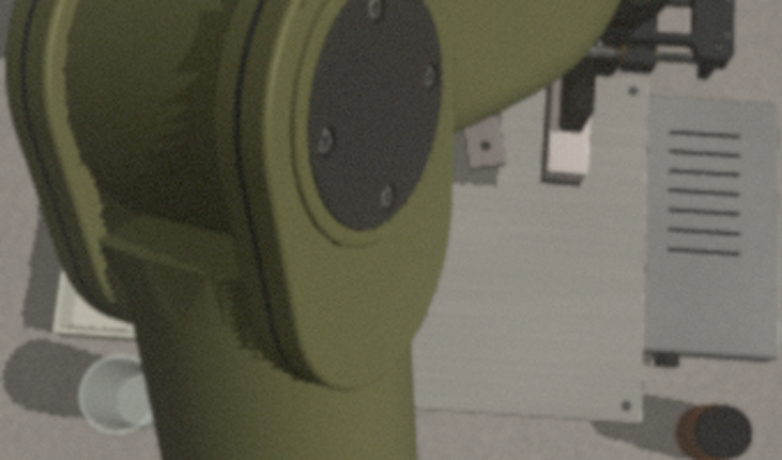

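```bash
python3 -m inch '[{"dx":-0.1,"dy":0.1,"dz":0.7,"wx":0,"wy":0,"wz":0},{"dx":0,"dy":0,"dz":0.7,"wx":0,"wy":0,"wz":0},{"dx":0,"dy":0,"dz":0.6,"wx":0,"wy":0,"wz":0},{"dx":0,"dy":0,"dz":0.25,"wx":0,"wy":0,"wz":0},{"dx":0,"dy":0,"dz":0,"wx":0,"wy":0,"wz":0},{"dx":0,"dy":-0.3,"dz":0,"wx":0,"wy":0,"wz":0},{"dx":0,"dy":-0.4,"dz":0,"wx":0,"wy":0,"wz":0},{"dx":0,"dy":-0.5,"dz":0,"wx":0,"wy":0,"wz":0},{"dx":0,"dy":-0.5,"dz":0,"wx":0,"wy":0,"wz":0},{"dx":0,"dy":-0.5,"dz":0,"wx":0,"wy":0,"wz":0},{"dx":0,"dy":-0.5,"dz":0,"wx":0,"wy":0,"wz":0},{"dx":0,"dy":-0.5,"dz":0,"wx":0,"wy":0,"wz":0},{"dx":0,"dy":-0.5,"dz":0,"wx":0,"wy":0,"wz":0},{"dx":0,"dy":-0.5,"dz":0,"wx":0,"wy":0,"wz":0},{"dx":0,"dy":-0.3,"dz":0,"wx":0,"wy":0,"wz":0},{"dx":0,"dy":0,"dz":0,"wx":0,"wy":0,"wz":0}]'
python3 - <<'E'
from h import *
need([*W(.112,.205),.1085],-86.8)
a=snap('scene','s8.png')
i=cv2.imread('pics/s8.png')[90:290,130:390]
cv2.imwrite('pics/z8.png',cv2.resize(i,None,fx=3,fy=3,interpolation=2))
E
```

```text
time_s: 15.05
tool_pos: [0.659, 0.0132, 0.1078]
tool_rot: [-3.138, -0.091, 0.001]
ft_force: [-1.1, 0.9, -3.2]
width: 0.0215
15.05 [0.659  0.0132 0.1078] yawY -86.66 tilt [-0.001  0.003 -1.   ] F [-1.1  0.9 -3.2] w 0.0215 q [-0.35  0.91  0.53  1.56 -0.58  0.84 -1.11]
shift units [-0.05 -8.35 -0.01]
wz units 0.02
```

View pics/z8.png

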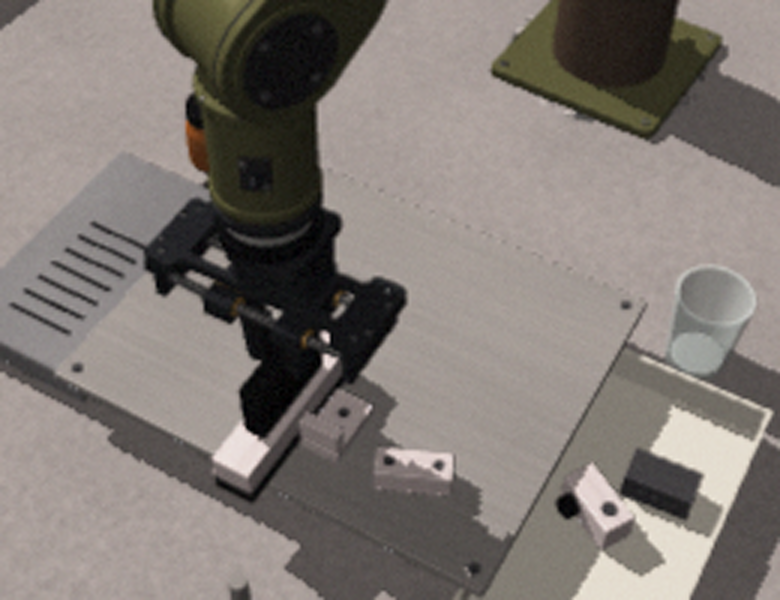

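```bash
python3 -m inch '[{"dx":0,"dy":-0.3,"dz":0,"wx":0,"wy":0,"wz":0},{"dx":0,"dy":-0.4,"dz":0,"wx":0,"wy":0,"wz":0},{"dx":0,"dy":-0.4,"dz":0,"wx":0,"wy":0,"wz":0},{"dx":0,"dy":-0.4,"dz":0,"wx":0,"wy":0,"wz":0},{"dx":0,"dy":-0.4,"dz":0,"wx":0,"wy":0,"wz":0},{"dx":0,"dy":-0.4,"dz":0,"wx":0,"wy":0,"wz":0},{"dx":0,"dy":-0.4,"dz":0,"wx":0,"wy":0,"wz":0},{"dx":0,"dy":-0.4,"dz":0,"wx":0,"wy":0,"wz":0},{"dx":0,"dy":-0.4,"dz":0,"wx":0,"wy":0,"wz":0},{"dx":0,"dy":-0.4,"dz":0,"wx":0,"wy":0,"wz":0},{"dx":0,"dy":-0.4,"dz":0,"wx":0,"wy":0,"wz":0},{"dx":0,"dy":-0.3,"dz":0,"wx":0,"wy":0,"wz":0},{"dx":0,"dy":0,"dz":0,"wx":0,"wy":0,"wz":0}]'
python3 - <<'E'
from h import *
need([*W(.112,.205),.1085],-86.8)
a=snap('scene','s9.png')
i=cv2.imread('pics/s9.png')[90:290,130:390]
cv2.imwrite('pics/z9.png',cv2.resize(i,None,fx=3,fy=3,interpolation=2))
E
```

```text
time_s: 16.18
tool_pos: [0.6525, 0.1278, 0.1078]
tool_rot: [-3.138, -0.091, 0.001]
ft_force: [0.2, 1.3, -3.2]
width: 0.0211
16.18 [0.6525 0.1278 0.1078] yawY -86.68 tilt [-0.001  0.002 -1.   ] F [ 0.2  1.3 -3.2] w 0.0211 q [-0.54  0.92  0.56  1.54 -0.6   0.86 -1.27]
shift units [-0.06 -3.76 -0.02]
wz units 0.02
```

View pics/z9.png

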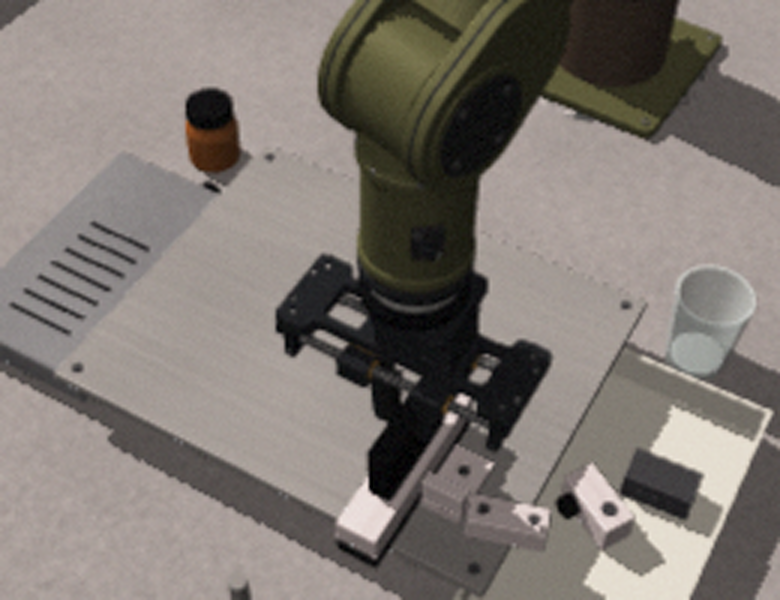

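```bash
python3 -m inch '[{"dx":0,"dy":-0.3,"dz":0,"wx":0,"wy":0,"wz":0},{"dx":0,"dy":-0.4,"dz":0,"wx":0,"wy":0,"wz":0},{"dx":0,"dy":-0.4,"dz":0,"wx":0,"wy":0,"wz":0},{"dx":0,"dy":-0.4,"dz":0,"wx":0,"wy":0,"wz":0},{"dx":0,"dy":-0.4,"dz":0,"wx":0,"wy":0,"wz":0},{"dx":0,"dy":-0.4,"dz":0,"wx":0,"wy":0,"wz":0},{"dx":0,"dy":-0.4,"dz":0,"wx":0,"wy":0,"wz":0},{"dx":0,"dy":-0.4,"dz":0,"wx":0,"wy":0,"wz":0},{"dx":0,"dy":-0.4,"dz":0,"wx":0,"wy":0,"wz":0},{"dx":0,"dy":-0.3,"dz":0,"wx":0,"wy":0,"wz":0},{"dx":0,"dy":0,"dz":0,"wx":0,"wy":0,"wz":0},{"dx":0,"dy":0,"dz":0,"wx":0,"wy":0,"wz":0}]'
python3 - <<'E'
from h import *
need([*W(.112,.205),.1085],-86.8)
a=snap('scene','s10.png')
i=cv2.imread('pics/s10.png')[90:290,130:390]
cv2.imwrite('pics/z10.png',cv2.resize(i,None,fx=3,fy=3,interpolation=2))
E
```

```text
time_s: 17.23
tool_pos: [0.6475, 0.2197, 0.108]
tool_rot: [-3.14, -0.088, 0.0]
ft_force: [0.3, -0.5, -2.5]
width: 0.0215
17.23 [0.6475 0.2197 0.108 ] yawY -86.8 tilt [-0.  0. -1.] F [ 0.3 -0.5 -2.5] w 0.0215 q [-0.67  0.95  0.58  1.47 -0.61  0.9  -1.41]
shift units [-0.07 -0.07 -0.02]
wz units -0.0
```

View pics/z10.png

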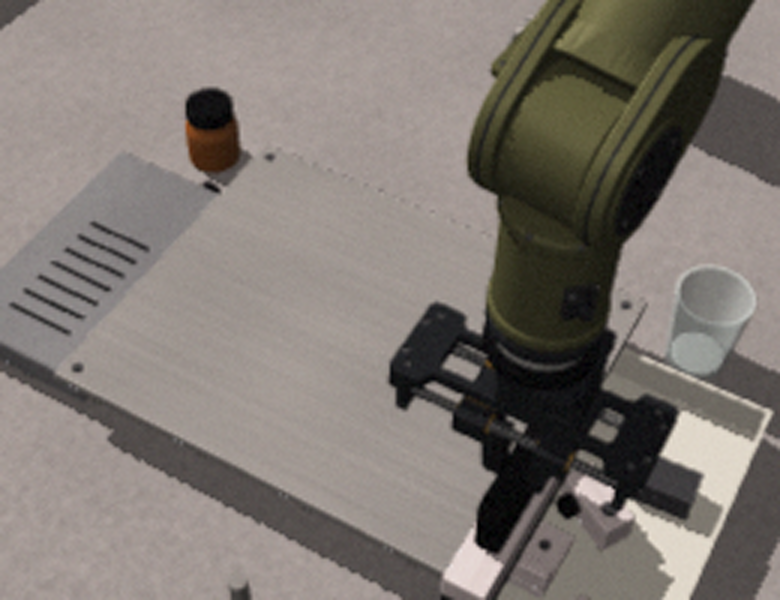

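```bash
python3 -m inch '[{"dx":0,"dy":0.3,"dz":-0.3,"wx":0,"wy":0,"wz":0},{"dx":-0.3,"dy":0.5,"dz":-0.3,"wx":0,"wy":0,"wz":0},{"dx":-0.5,"dy":1,"dz":-0.2,"wx":0,"wy":0,"wz":0},{"dx":-0.5,"dy":1,"dz":0,"wx":0,"wy":0,"wz":0},{"dx":-0.5,"dy":1,"dz":0,"wx":0,"wy":0,"wz":0},{"dx":-0.5,"dy":1,"dz":0,"wx":0,"wy":0,"wz":0},{"dx":-0.5,"dy":1,"dz":0,"wx":0,"wy":0,"wz":0},{"dx":-0.5,"dy":1,"dz":0,"wx":0,"wy":0,"wz":0},{"dx":-0.5,"dy":1,"dz":0,"wx":0,"wy":0,"wz":0},{"dx":-0.4,"dy":1,"dz":0,"wx":0,"wy":0,"wz":0},{"dx":-0.2,"dy":0.5,"dz":0,"wx":0,"wy":0,"wz":0},{"dx":0,"dy":0,"dz":0,"wx":0,"wy":0,"wz":0},{"dx":0,"dy":0,"dz":0,"wx":0,"wy":0,"wz":0}]'
python3 - <<'E'
from h import *
need([*W(0,-.03),.106],-86.8)
a=snap('scene','s11.png')
i=cv2.imread('pics/s11.png')[90:350,130:390]
cv2.imwrite('pics/z11.png',cv2.resize(i,None,fx=2.3,fy=2.3,interpolation=2))
E
```

```text
time_s: 18.37
tool_pos: [0.551, -0.0198, 0.1287]
tool_rot: [-3.14, -0.082, -0.002]
ft_force: [0.4, 1.5, -3.0]
width: 0.0214
18.37 [ 0.551  -0.0198  0.1287] yawY -86.99 tilt [ 0.001  0.001 -1.   ] F [ 0.4  1.5 -3. ] w 0.0214 q [-0.34  0.76  0.51  1.88 -0.58  0.66 -0.99]
shift units [-0.16 -0.02  0.91]
wz units -0.03
```

View pics/z11.png

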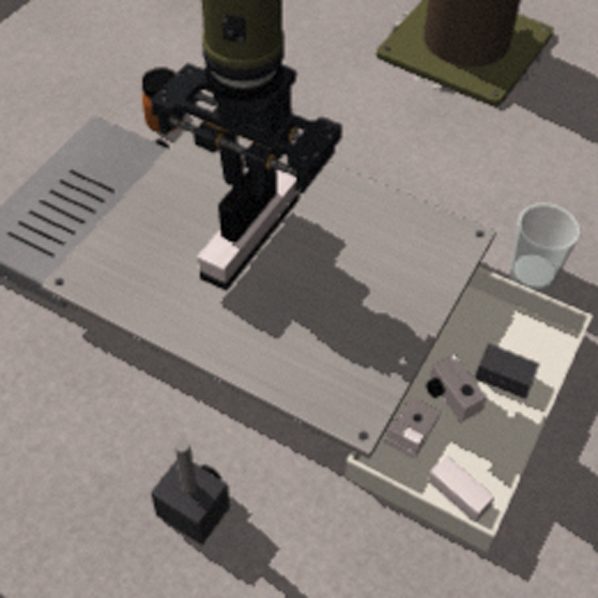

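Run:
```python
from h import *
i=cv2.imread('pics/s11.png')[225:320,270:390]
cv2.imwrite('pics/z12.png',cv2.resize(i,None,fx=6,fy=6,interpolation=2))
```

```text
(no output)
```

View pics/z12.png

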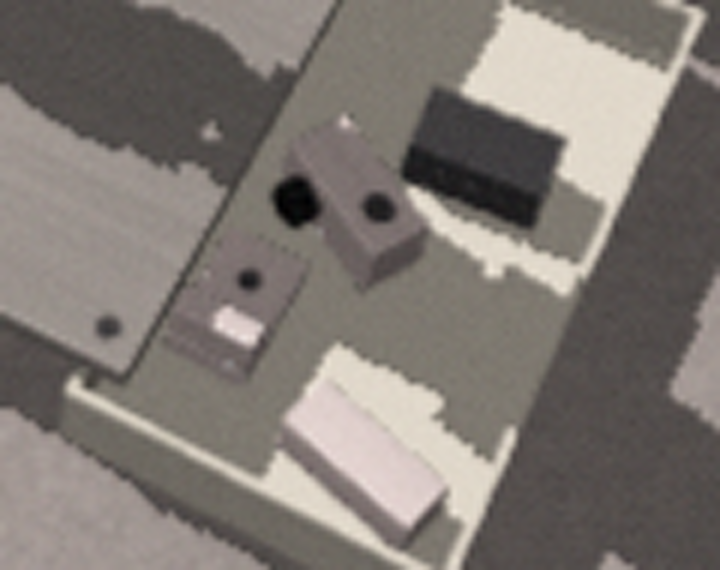

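Run:
```python
from h import *
a=snap('top','t12.png')
i=cv2.imread('pics/t12.png')[85:285,70:270]
cv2.imwrite('pics/z13.png',cv2.resize(i,None,fx=2.8,fy=2.8,interpolation=2))
```

```text
(no output)
```

View pics/z13.png

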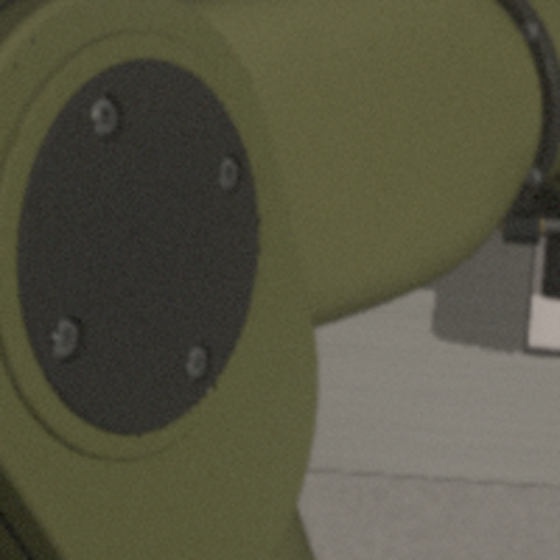

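```bash
python3 -m inch '[{"dx":0,"dy":0,"dz":0.3,"wx":0,"wy":0,"wz":0},{"dx":0,"dy":0,"dz":0.3,"wx":0,"wy":0,"wz":0},{"dx":0,"dy":0,"dz":0.15,"wx":0,"wy":0,"wz":0},{"dx":0,"dy":0,"dz":0.08,"wx":0,"wy":0,"wz":0},{"dx":0,"dy":0,"dz":0.05,"wx":0,"wy":0,"wz":0},{"dx":0,"dy":0,"dz":0,"wx":0,"wy":0,"wz":0},{"dx":0,"dy":0,"dz":0,"wx":0,"wy":0,"wz":0}]'
python3 - <<'E'
from h import *
st()
E
```

```text
time_s: 19.05
tool_pos: [0.5508, -0.0192, 0.1062]
tool_rot: [3.14, 0.086, 0.001]
ft_force: [0.4, 0.3, -2.4]
width: 0.0212
19.05 [ 0.5508 -0.0192  0.1062] yawY -86.86 tilt [ 0. -0. -1.] F [ 0.4  0.3 -2.4] w 0.0212 q [-0.32  0.79  0.48  1.9  -0.61  0.61 -0.97]
```

Nearly down (still carrying its weight); lowering in small steps until the force reverses.

```bash
python3 -m inch '[{"dx":0,"dy":0,"dz":0.04,"wx":0,"wy":0,"wz":0},{"dx":0,"dy":0,"dz":0,"wx":0,"wy":0,"wz":0},{"dx":0,"dy":0,"dz":0,"wx":0,"wy":0,"wz":0}]'; python3 -m inch '[{"dx":0,"dy":0,"dz":0.04,"wx":0,"wy":0,"wz":0},{"dx":0,"dy":0,"dz":0,"wx":0,"wy":0,"wz":0},{"dx":0,"dy":0,"dz":0,"wx":0,"wy":0,"wz":0}]'
```

```text
time_s: 19.3
tool_pos: [0.551, -0.0192, 0.1057]
tool_rot: [-3.14, -0.086, -0.002]
ft_force: [-1.2, -0.1, 3.7]
width: 0.0212
time_s: 19.55
tool_pos: [0.551, -0.019, 0.1056]
tool_rot: [-3.139, -0.086, -0.002]
ft_force: [-2.8, 0.8, 12.6]
width: 0.0212
```

Seated. Release, then rise.

```bash
python3 -m inch '[{"dx":0,"dy":0,"dz":-0.05,"wx":0,"wy":0,"wz":0},{"dx":0,"dy":0,"dz":0,"wx":0,"wy":0,"wz":0},{"dx":0,"dy":0,"dz":0,"wx":0,"wy":0,"wz":0},{"dx":0,"dy":0,"dz":0,"wx":0,"wy":0,"wz":0},{"dx":0,"dy":0,"dz":0,"wx":0,"wy":0,"wz":0},{"dx":0,"dy":0,"dz":0,"wx":0,"wy":0,"wz":0}]' 55 && python3 -m inch '[{"dx":0,"dy":0,"dz":-0.4,"wx":0,"wy":0,"wz":0},{"dx":0,"dy":0,"dz":-0.8,"wx":0,"wy":0,"wz":0},{"dx":0,"dy":0,"dz":-1,"wx":0,"wy":0,"wz":0},{"dx":0,"dy":0,"dz":-1,"wx":0,"wy":0,"wz":0},{"dx":0,"dy":0,"dz":-1,"wx":0,"wy":0,"wz":0},{"dx":0,"dy":0.8,"dz":0,"wx":0,"wy":0,"wz":0},{"dx":0,"dy":1,"dz":0,"wx":0,"wy":0,"wz":0},{"dx":0,"dy":1,"dz":0,"wx":0,"wy":0,"wz":0},{"dx":0,"dy":1,"dz":0,"wx":0,"wy":0,"wz":0},{"dx":0,"dy":1,"dz":0,"wx":0,"wy":0,"wz":0},{"dx":0,"dy":1,"dz":0,"wx":0,"wy":0,"wz":0},{"dx":0,"dy":1,"dz":0,"wx":0,"wy":0,"wz":0},{"dx":0,"dy":1,"dz":0,"wx":0,"wy":0,"wz":0},{"dx":0,"dy":1,"dz":0,"wx":0,"wy":0,"wz":0},{"dx":0,"dy":1,"dz":0,"wx":0,"wy":0,"wz":0},{"dx":0,"dy":0,"dz":0,"wx":0,"wy":0,"wz":0}]'
python3 - <<'E'
from h import *
st()
snap('top','t14.png');snap('scene','s14.png')
i=cv2.imread('pics/t14.png')[60:360,50:450];j=cv2.imread('pics/s14.png')[60:360,60:460]
cv2.imwrite('pics/z14.png',cv2.resize(i,None,fx=2,fy=2,interpolation=2)); cv2.imwrite('pics/z15.png',cv2.resize(j,None,fx=2,fy=2,interpolation=2))
E
```

```text
time_s: 20.05
tool_pos: [0.5505, -0.0192, 0.1052]
tool_rot: [3.14, 0.086, -0.0]
ft_force: [0.1, -0.1, -0.4]
width: 0.055
time_s: 21.38
tool_pos: [0.5624, -0.2709, 0.2117]
tool_rot: [3.135, 0.074, 0.001]
ft_force: [-0.4, -0.4, 0.1]
width: 0.0552
21.38 [ 0.5624 -0.2709  0.2117] yawY -87.29 tilt [ 0.001 -0.006 -1.   ] F [-0.4 -0.4  0.1] w 0.0552 q [ 0.07  0.74  0.57  1.58 -0.46  0.96 -0.73]
```

View pics/z14.png

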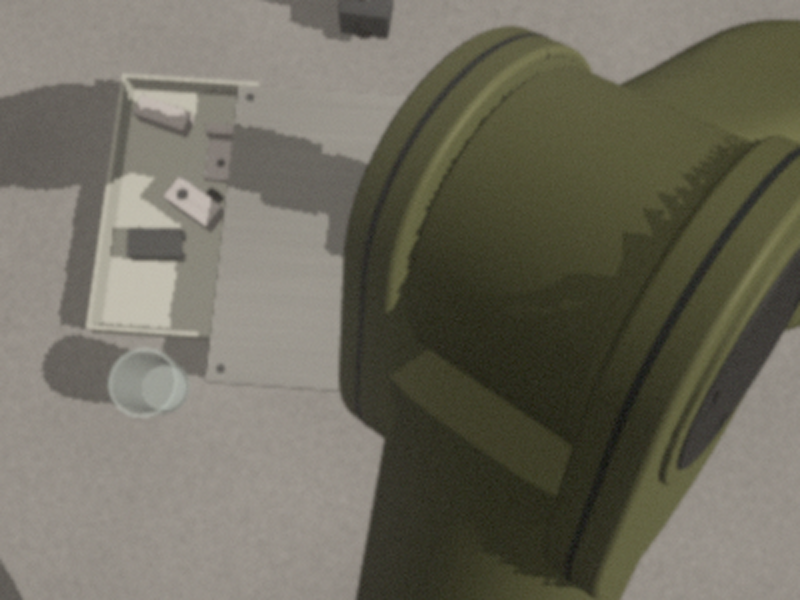

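View pics/z15.png

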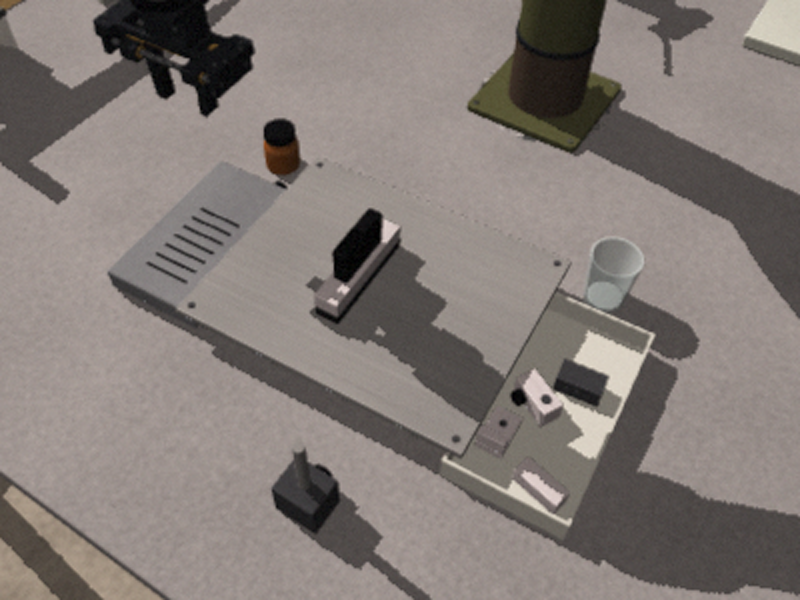

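Run:
```python
from h import *
t=arm.get_image('top');s=arm.get_image('scene')
for n,u,v in [('bracket',(160.5,141),(311.5,271.5)),('clamp hole',(50+91,60+97),(60+273,60+199.5))]:
    P=[np.array(d['mtx'])@np.linalg.inv(np.array(d['T']))[:3] for d in (t,s)]
    X=cv2.triangulatePoints(P[0],P[1],np.float64(u).reshape(2,1),np.float64(v).reshape(2,1)); X=(X[:3]/X[3]).ravel()
    a=X[:2]-C; c,q=np.cos(th),np.sin(th); print(n,X.round(3),'local',(c*a[0]+q*a[1]).round(3),(-q*a[0]+c*a[1]).round(3), 'reproj',proj(t,X)-u,proj(s,X)-v)
i=cv2.imread('pics/t14.png')[90:190,90:190]
cv2.imwrite('pics/z16.png',cv2.resize(i,None,fx=6,fy=6,interpolation=2))
```

```text
bracket [0.62  0.244 0.017] local 0.087 0.229 reproj [-0.06239612  0.01937403] [-0.06963424 -0.00300521]
clamp hole [0.571 0.276 0.036] local 0.04 0.264 reproj [ 0.15444642 -0.04559424] [0.16745327 0.00161399]
```

View pics/z16.png

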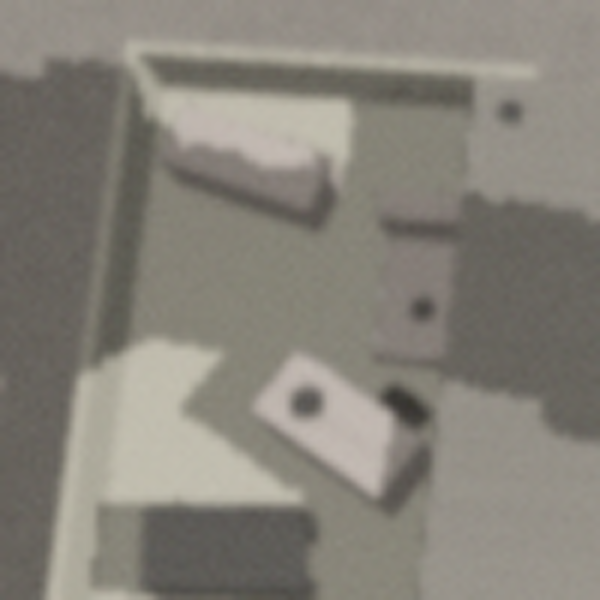

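Run:
```python
from h import *
print(arm.hand_in()); st()
```

```text
the job is handed in; nothing more can be done
None
the job is handed in; nothing more can be done
```

All four fittings are in the tray, the sweeper is standing upright on the plate and released, and the job is handed in after about 21.5 s on the robot's clock.

I pinched the sweeper by its handle and cleared the plate in two passes: first the clamp and the V-block, then the bracket and the spacer. The sweeper then went down near the middle of the plate. I let go once it was seated and moved the arm clear.

- **Fittings:** the last pictures from both cameras show all four inside the tray. I triangulated the bracket's hole because it lies partly under the plate's edge. It came out at 17 mm height against an expected 16 mm, so the bracket lies flat on the tray floor. The clamp leans on its thumb screw but is fully in the tray.
- **Bystanders:** the beaker and the jar look where they were. I judged this by eye and did not measure it. The jar shows only in the scene camera, because the arm hid it in the last top picture.
- **Forces:** the highest wrist force I read was about 13 N, while setting the sweeper down. Forces were read at the end of each move only. The gripper touched only the sweeper in every picture I took.

No check disagreed. One move command was refused for missing keys before anything moved, and I sent it again correctly.

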